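# Open the push-to-open cupboard

### The job

Open the small cupboard with the blue door: it has no handle, so press the upper part of the blue door near its free edge with the closed fingertips until the push catch lets go, draw back clear of it and let it spring ajar by itself, then put the fingertips behind its free edge and push it wide open, about square to the cupboard, and come away. Do not grip, lift or carry anything: leave the yellow-doored cupboard shut and every other thing standing where it is.

Things in the scene. Friction and masses are not known exactly. Their poses are not given: they have to be found in the camera images.
- blue_cupboard: plywood desk cupboard with blue door and blue top panel; carcass 180 mm wide and tall; fixed. Origin on the table under its middle; +x points from the door in to the back, +y left seen from the front, z up. Shut door's front face at x = -85 mm, carcass front edges at x = -66 mm, back at x = +84 mm
- blue_press (a point): point on the outer face of the blue door, 30 mm in from the free edge and 35 mm below the door's top edge; moves with the door. The catch lets go at 3 to 5 mm of push here (about 2 to 3 N); to be sure, press near the stop at 7 mm. When the press is withdrawn a white spring plunger (65 mm above the table, 110 mm from the hinge) drives the door to about 0.4 rad in a second, free edge 70 mm out
- blue_hinge (a point): point on the upright hinge axis of the blue door, at the height of the door's top edge (186 mm above the table). The axis lies in the middle of the door's thickness, 3 mm in from the door's left (cupboard +y) edge; the free edge is 177 mm from it, on the right (cupboard -y)
- blue_door (a joint): opening angle of the blue door, rad: 0 shut (0 to 0.01 on its catch), grows as the free edge swings out towards the robot, stop at 1.65; -0.05 is pressed in to the stop. Flat panel 180 wide, 182 tall, 10 thick (mm), no handle, lower edge 4 mm above the table, 9 mm gap behind it to the carcass. Turns easily and stays where it is left
- yellow_cupboard: plywood desk cupboard with yellow door and yellow top panel; carcass 180 mm wide and tall; fixed. Origin on the table under its middle; +x points from the door in to the back, +y left seen from the front, z up. Shut door's front face at x = -85 mm, carcass front edges at x = -66 mm, back at x = +84 mm
- yellow_press (a point): point on the outer face of the yellow door, 30 mm in from the free edge and 35 mm below the door's top edge; moves with the door. Same catch as the blue one: leave alone
- yellow_hinge (a point): point on the upright hinge axis of the yellow door, at the height of the door's top edge (186 mm above the table). The axis lies in the middle of the door's thickness, 3 mm in from the door's left (cupboard +y) edge; the free edge is 177 mm from it, on the right (cupboard -y)
- yellow_door (a joint): opening angle of the yellow door, rad: 0 shut (0 to 0.01 on its catch), grows as the free edge swings out towards the robot, stop at 1.65; -0.05 is pressed in to the stop. Flat panel 180 wide, 182 tall, 10 thick (mm), no handle, lower edge 4 mm above the table, 9 mm gap behind it to the carcass. Turns easily and stays where it is left
- paint_jar: red paint jar, 48 mm wide, 60 mm tall, standing towards the back of the blue cupboard's top; origin at the centre of its underside; loose, leave where it stands
- varnish_jar: amber varnish jar, 44 mm wide, 65 mm tall, standing towards the back of the yellow cupboard's top; origin at the centre of its underside; loose, leave where it stands
- brush_cup: clear cup with three brushes, 76 mm wide, 180 mm tall over the brushes; origin at the centre of its underside; loose, leave where it stands
- model_house: plywood model house, about 110 x 150 mm, 155 mm tall; origin at the centre of its underside; loose, leave where it stands
- paint_tub: green paint tub, 47 mm wide, 54 mm tall, between the two cupboards; origin at the centre of its underside; loose, leave where it stands
- glue_bottle: white glue bottle with orange cap, 48 mm wide, 130 mm tall; origin at the centre of its underside; loose, leave where it stands
- cut_parts: flat stack of cut plywood parts, 100 x 140 mm, 16 mm tall; origin at the centre of its underside; loose, leave where it stands
There are look-alikes about, which are no part of the job. Leave any green or turquoise look-alike of the blue_cupboard alone.

How it is judged:
By the outcome, as a careful person would: the job done as asked, in the order asked, and still so for the second after the job is handed in, with the robot touching nothing.
It also fails if it takes over 51 s, if anything falls off the work surface, if the arm or the gripper's body presses on something with over 40 N, if the wrist force passes 120 N, or if a joint passes its speed limit or range.

### The arm

A 6-joint arm with a two-finger parallel gripper is mounted at the origin on the work surface. World frame = base frame: x ahead of the robot, y to its left, z up, the work surface at z = 0. Lengths are in m, angles in rad, forces in N, time in s.
With the tool pointing down it reaches from about 0.15 to 0.775 m from the base axis. Payload 6.1 kg.
Tool frame: the origin (TCP) lies on the centre line of the jaws, within the pads' length; the fingertips stand 11 mm ahead of it and the grasp point (between the pads) lies 8 mm behind it; z points along the fingers, y is the direction in which the jaws open and shut (so a half turn about z gives the same grasp; the last joint's range is limited). The gripper opens to 85 mm and grips with 20 to 120 N. Pads are 22 mm wide; open, the fingers measure 114 mm over their backs; the gripper's body (76 mm by 85 mm) begins 54 mm behind the grasp point. The pads swing forward as they close: fully open they stand 13 mm farther back than shut.
Start: joints at [-1.138, 0.126, -0.04, 1.405, 0, 1.571], TCP at [0.22, -0.477, 0.206] pointing down, gripper open.
Joint ranges: [-2.72, 2.72], [-0.95, 1.95], [-1.27, 1.35], [-1.78, 2.02], [-1.46, 1.47], [-3.14, 3.14]. Speed limits (rad/s): [2.39, 2.39, 3.01, 3.14, 3.14, 3.14].

### API

Orientations are given as a unit quaternion [x, y, z, w].
In Python, from workcell import get_obs, read_camera, camera_info, hand_in gives the robot as it stands.
- The arm moves only by the shell command python3 -m pendant 'ROWS'. ROWS is JSON, a list of rows, each an object of numbers: "gripper": the opening, from 0 (shut) to 1 (fully open); "tx", "ty", "tz": the shift along the tool's x, y, z in m; "yaw": the turn about the tool's z in rad. A call has 1 to 10 rows; each row is the pose to reach, as a shift and turn from the pose commanded when the call began, along the tool's axes at that moment; what a row does not reach only later rows make up. A row lasts 1/8 s, in which the tool goes at most 62.5 mm and 10.7 degrees, less where a joint would pass 70% of its speed; a pose out of reach is approached as far as the arm can. A call with a gripper value outside its range is refused whole. The fingers move at their own pace and stop on an object; the grip force is fixed at half the most. Time passes only in rows, so rows that repeat a pose let the fingers close. It gives the time, the measured TCP pose, the force and the opening at its end, in the units of the state.
- get_obs(): the state, without advancing time (a new reading comes with each control period).
- read_camera(name): name is "side" or "top"; returns the picture (480x640x3 uint8, red, green, blue); there is no depth.
- camera_info(name): a dict with "camera_matrix" (3x3 intrinsics, pixels), "k1" (the pictures are not rectified: a ray, as slopes to the right and down, at radius r is drawn at 1 + k1 r^2 times it, then the intrinsics apply), "position" and "attitude" of the camera in the world. Camera axes: x right, y down, z forward; pixel columns grow to the right and rows downward; lengths in m; the calibration is good to about 2 mm. A picture is of the moment at which its call begins. camera_info takes no time and is no camera call.
- hand_in(): hands the job in, once; it reports no verdict.
The state is a dict: "time": time; "q": joint angles; "dq": joint speeds; "joint_efforts": joint torques, N m; "ee_pos": TCP position; "tcp_rot": TCP orientation; "force": force on the tool from outside, world axes, zero at the start; "torque": the same for the moment, N m; "finger_gap": opening from 0.0 (shut) to 1.0 (fully open).
Only numpy, scipy, OpenCV 4.12 (cv2) and the standard library are available. Lean on these libraries where they do the work, as an engineer would, in place of code of your own. Each camera call takes 0.05 s, during which the arm holds its last target.

## Working session

There is one attempt and no reset: what is moved stays moved. The work goes in short steps, Python scripts to look and compute and a shell command to move; the robot and the scene stay as the last step left them, time stands still between calls to the robot, and variables do not carry over. Pictures are saved under pics/ and viewed, and the job is handed in when it is done.

```bash
mkdir -p pics; ls; python3 - <<'E'
from workcell import *
import cv2
for n in("side","top"):
    cv2.imwrite(f"pics/{n}0.png",read_camera(n)[:,:,::-1]); print(camera_info(n))
o=get_obs();print(o)
E
```

```text
pics
{'camera_matrix': array([[608.77008175,   0.        , 318.15082991],
       [  0.        , 608.77008175, 240.84872871],
       [  0.        ,   0.        ,   1.        ]]), 'k1': -0.06613981977311217, 'position': array([0.71348638, 0.41580927, 1.52829981]), 'attitude': array([ 0.24380701,  0.95761855, -0.14935547, -0.03489692])}
{'camera_matrix': array([[460.76051578,   0.        , 320.24293546],
       [  0.        , 460.76051578, 238.506692  ],
       [  0.        ,   0.        ,   1.        ]]), 'k1': -0.11496593892678217, 'position': array([0.38397482, 0.00327846, 1.5048522 ]), 'attitude': array([-0.69741869,  0.71479993, -0.03826366,  0.03470053])}
{'time': 0.1, 'q': array([-1.13799350e+00,  1.26301172e-01, -4.05018360e-02,  1.40536309e+00,
        3.16414283e-06,  1.57076515e+00]), 'dq': array([-5.43751332e-05, -1.00324595e-03,  3.36107753e-03,  8.15359287e-04,
       -1.06205299e-03,  1.55771671e-03]), 'joint_efforts': array([ 8.97307618e-04, -4.36902881e+01,  3.53605914e+01,  1.36342281e-02,
       -7.40563706e-06, -6.53998370e-06]), 'ee_pos': array([ 0.22003248, -0.47624007,  0.20511842]), 'tcp_rot': array([ 9.76672871e-01,  2.14731541e-01, -1.45500287e-04, -6.69252444e-04]), 'force': array([-0.26922561,  0.0713213 , -0.15881785]), 'torque': array([-0.04203366,  0.01140266,  0.01117428]), 'finger_gap': 1.0014883077671526}
```

View pics/side0.png

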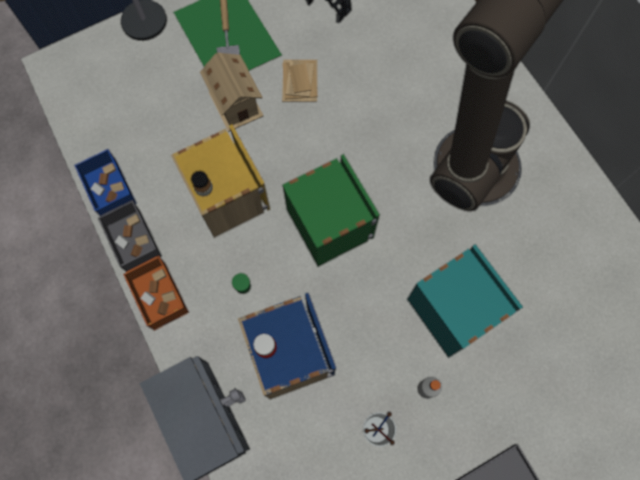

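View pics/top0.png

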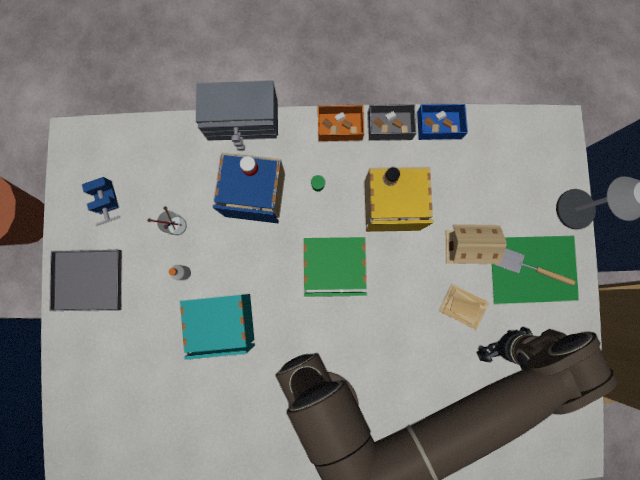

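```bash
cat > h.py <<'E'
import numpy as np,cv2
from workcell import *
from scipy.spatial.transform import Rotation as R
from scipy.optimize import least_squares
def cam(n):
    c=camera_info(n);return c['camera_matrix'],c['k1'],c['position'],R.from_quat(c['attitude']).as_matrix()
def proj(n,P):
    K,k,p,A=cam(n);v=(np.atleast_2d(P)-p)@A;s=v[:,:2]/v[:,2:];s=s*(1+k*(s**2).sum(1,keepdims=True))
    return s@np.diag([K[0,0],K[1,1]])+K[:2,2]
def unproj(n,uv,z):
    K,k,p,A=cam(n);d=(np.array(uv)-K[:2,2])/K[0,0]
    s=d.copy()
    for _ in range(20): s=d/(1+k*(s@s))
    w=A@np.array([s[0],s[1],1]);return p+w*(z-p[2])/w[2]
def crop(n,img,x,y,w,h,f,name):
    cv2.imwrite('pics/'+name,cv2.resize(img[y:y+h,x:x+w,::-1],None,fx=f,fy=f,interpolation=cv2.INTER_CUBIC))
E
python3 - <<'E'
from h import *
t=cv2.imread('pics/top0.png')[:,:,::-1];s=cv2.imread('pics/side0.png')[:,:,::-1]
crop('top',t,195,135,110,100,6,'tc.png');crop('side',s,225,280,125,125,5,'sc.png')
print(unproj('top',(248,188),.18),unproj('side',(288,345),.18),proj('top',[[.22,-.477,.206]]))
E
```

```text
[0.67529389 0.20315044 0.18      ] [0.68961864 0.215415   0.18      ] [[489.25625189 339.11083682]]
```

View pics/tc.png

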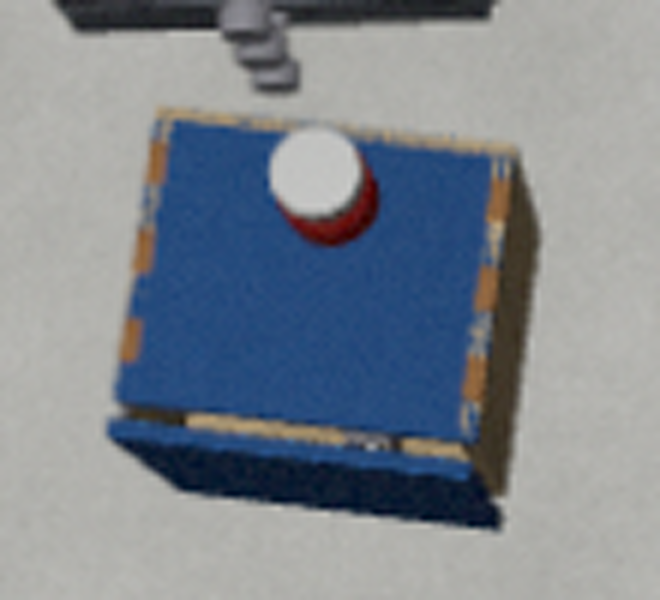

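View pics/sc.png

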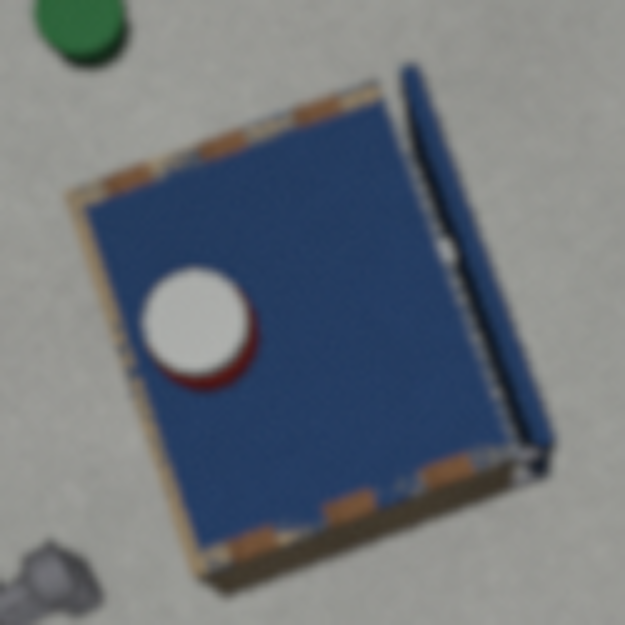

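```bash
cat >> h.py <<'E'
def fit(obs):
    # obs list of (cam, local xyz, uv)
    def res(q):
        c,s=np.cos(q[2]),np.sin(q[2]);r=[]
        for n,l,uv in obs:
            P=[q[0]+c*l[0]-s*l[1],q[1]+s*l[0]+c*l[1],l[2]]
            r.append((proj(n,P)[0]-uv))
        return np.concatenate(r)
    f=least_squares(lambda q:res(q),[.68,.2,0.],loss='soft_l1');return f.x,res(f.x).reshape(-1,2)
E
python3 - <<'E'
from h import *
L={'bl':(.084,.09,.18),'br':(.084,-.09,.18),'fl':(-.066,.09,.18),'fr':(-.066,-.09,.18),'dl':(-.085,.09,.186),'dr':(-.085,-.09,.186)}
T={'bl':(160,107),'br':(517,150),'fl':(115,405),'fr':(470,440),'dl':(108,434),'dr':(470,477)}
S={'br':(68,195),'fr':(378,85),'bl':(200,575),'fl':(515,455),'dr':(420,65),'dl':(552,440)}
to=[('top',L[k],np.array(v)/6+[195,135]-.4) for k,v in T.items()]
so=[('side',L[k],np.array(v)/5+[225,280]-.4) for k,v in S.items()]
for o in (to,so,to+so):
    q,r=fit(o);print(q.round(4),r.round(1).tolist())
c,s=np.cos(q[2]),np.sin(q[2]);M=np.array([[c,-s],[s,c]])
for nm,l in dict(press=(-.085,-.06),free=(-.085,-.09),hinge=(-.08,.087),front=(-.145,-.06)).items(): print(nm,M@l+q[:2])
# other things
for nm,uv,z in [('tub',(318,183),.054),('green fl',(304,290),.18),('green fr',(367,290),.18),('green door l',(305,296),.186),('green door r',(367,296),.186),('green back l',(304,238),.18),('tq back l',(181,301),.18),('tq back r',(249,295),.18),('cup',(172,223),.09),('glue',(176,272),.13)]:
    print(nm,unproj('top',uv,z).round(3))
E
```

```text
[ 0.6905  0.2066 -0.1442] [[-0.3, -0.3], [0.1, -0.8], [-0.3, -0.7], [1.2, 0.6], [-0.5, 0.5], [0.1, 0.5]]
[ 0.6912  0.2095 -0.1442] [[-0.7, -0.4], [0.2, -1.1], [-1.3, 0.9], [0.7, 0.6], [-0.3, -0.5], [1.6, 0.3]]
[ 0.691   0.2084 -0.1455] [[-0.8, -0.5], [-0.5, -0.9], [-0.9, -0.9], [0.6, 0.5], [-1.1, 0.3], [-0.5, 0.4], [-0.8, -0.9], [0.1, -1.6], [-1.5, 0.3], [0.5, 0.1], [-0.4, -1.0], [1.3, -0.2]]
press [0.59820722 0.16133794]
free [0.59385654 0.13165509]
hinge [0.62447272 0.30605879]
front [0.53884152 0.17003931]
tub [ 0.713 -0.003  0.054]
green fl [0.374 0.045 0.18 ]
green fr [ 0.37  -0.135  0.18 ]
green door l [0.357 0.042 0.186]
green door r [ 0.353 -0.134  0.186]
green back l [0.524 0.042 0.18 ]
tq back l [0.35  0.401 0.18 ]
tq back r [0.363 0.203 0.18 ]
cup [0.591 0.457 0.09 ]
glue [0.436 0.431 0.13 ]
```

Possible confusions: turquoise cupboard (217,325 in top), green cupboard (335,265), yellow cupboard (400,197), blue tray (442,120) and blue vice (100,195). I choose the blue cupboard at top (248,188) / side (288,345). The crops show its blue top, the red jar towards the back and the blue door on its front side. They agree on its pose to about 3 mm, with the edges matching the given sizes.

```bash
python3 -m pendant '[{"gripper":0,"tz":-0.06},{"gripper":0,"tz":-0.11},{"gripper":0,"tz":-0.11,"tx":0.04,"ty":-0.03,"yaw":-0.18},{"gripper":0,"tz":-0.11,"tx":0.08,"ty":-0.06,"yaw":-0.36},{"gripper":0,"tz":-0.11,"tx":0.12,"ty":-0.09,"yaw":-0.54},{"gripper":0,"tz":-0.11,"tx":0.16,"ty":-0.12,"yaw":-0.72},{"gripper":0,"tz":-0.11,"tx":0.20,"ty":-0.15,"yaw":-0.9},{"gripper":0,"tz":-0.11,"tx":0.24,"ty":-0.19,"yaw":-1.08},{"gripper":0,"tz":-0.11,"tx":0.28,"ty":-0.23,"yaw":-1.26},{"gripper":0,"tz":-0.11,"tx":0.28,"ty":-0.23,"yaw":-1.28}]'
cat >> h.py <<'E'
Q=np.array([.691,.2084,-.1455])
def toworld(l): 
    c,s=np.cos(Q[2]),np.sin(Q[2]);return np.array([Q[0]+c*l[0]-s*l[1],Q[1]+s*l[0]+c*l[1],l[2]])
def plan(l=None,ang=np.pi-.1455):
    o=get_obs();A=R.from_quat(o['tcp_rot']).as_matrix()
    a=np.arctan2(A[1,0],A[0,0]);print('t',round(o['time'],2),'pos',o['ee_pos'].round(4),'ang',round(a,3),'q',o['q'].round(2),'F',o['force'].round(1),'gap',round(o['finger_gap'],2))
    c,s=np.cos(Q[2]),np.sin(Q[2]);d=o['ee_pos'][:2]-Q[:2];print('local',(c*d[0]+s*d[1]).round(4),(-s*d[0]+c*d[1]).round(4))
    if l is not None: print('shift',(A.T@(toworld(l)-o['ee_pos'])).round(4),'yaw',round(-(ang-a),3))
E
python3 -c "
from h import *
plan((-.16,-.06,.30))"
```

```text
t 0.1 pos [ 0.22   -0.4762  0.2051] ang 0.433 q [-1.14  0.13 -0.04  1.41  0.    1.57] F [-0.3  0.1 -0.2] gap 1.0
local -0.3667 -0.7457
shift [ 0.5479 -0.4613 -0.0942] yaw -2.563schema error: expected keys gripper, tx, ty, tz, yaw
```

Every row needs all five keys.

```bash
python3 -m pendant '[{"gripper":0,"tx":0,"ty":0,"tz":-0.06,"yaw":0},{"gripper":0,"tx":0,"ty":0,"tz":-0.11,"yaw":0},{"gripper":0,"tz":-0.11,"tx":0.04,"ty":-0.03,"yaw":-0.18},{"gripper":0,"tz":-0.11,"tx":0.08,"ty":-0.06,"yaw":-0.36},{"gripper":0,"tz":-0.11,"tx":0.12,"ty":-0.09,"yaw":-0.54},{"gripper":0,"tz":-0.11,"tx":0.16,"ty":-0.12,"yaw":-0.72},{"gripper":0,"tz":-0.11,"tx":0.20,"ty":-0.15,"yaw":-0.9},{"gripper":0,"tz":-0.11,"tx":0.24,"ty":-0.19,"yaw":-1.08},{"gripper":0,"tz":-0.11,"tx":0.28,"ty":-0.23,"yaw":-1.26},{"gripper":0,"tz":-0.11,"tx":0.28,"ty":-0.23,"yaw":-1.28}]'
python3 -c "
from h import *
plan((-.16,-.06,.30))"
```

```text
time: 1.35
ee_pos: [0.3787, -0.1472, 0.3156]
tcp_rot: [0.652, 0.758, 0.0, -0.0]
force: [-0.4, -1.4, 0.6]
finger_gap: 0.001
t 1.35 pos [ 0.3787 -0.1472  0.3156] ang 1.721 q [-0.37 -0.07 -0.    1.64  0.    1.05] F [-0.4 -1.4  0.6] gap 0.0
local -0.2575 -0.3971
shift [0.294  0.1915 0.0158] yaw -1.275
```

```bash
python3 -m pendant '[{"gripper":0,"tx":0.04,"ty":0.027,"tz":0,"yaw":-0.18},{"gripper":0,"tx":0.08,"ty":0.054,"tz":0,"yaw":-0.36},{"gripper":0,"tx":0.12,"ty":0.081,"tz":0,"yaw":-0.54},{"gripper":0,"tx":0.16,"ty":0.108,"tz":0,"yaw":-0.72},{"gripper":0,"tx":0.20,"ty":0.135,"tz":0,"yaw":-0.9},{"gripper":0,"tx":0.25,"ty":0.165,"tz":0,"yaw":-1.08},{"gripper":0,"tx":0.294,"ty":0.192,"tz":0,"yaw":-1.26},{"gripper":0,"tx":0.294,"ty":0.192,"tz":0,"yaw":-1.275},{"gripper":0,"tx":0.294,"ty":0.192,"tz":0.05,"yaw":-1.275},{"gripper":0,"tx":0.294,"ty":0.192,"tz":0.05,"yaw":-1.275}]'
python3 -c "
from h import *
plan((-.14,-.06,.155))
crop('top',read_camera('top'),180,100,200,150,4,'t1.png');crop('side',read_camera('side'),225,240,160,150,4,'s1.png')"
```

```text
time: 2.6
ee_pos: [0.5237, 0.1657, 0.2613]
tcp_rot: [0.078, 0.997, -0.002, -0.004]
force: [-0.6, -0.8, 0.5]
finger_gap: -0.0
t 2.6 pos [0.5237 0.1657 0.2613] ang 2.986 q [ 0.31  0.19  0.16  1.55 -0.    0.46] F [-0.6 -0.8  0.5] gap -0.0
local -0.1594 -0.0665
shift [-0.0202  0.0072  0.1061] yaw -0.011
```

View pics/s1.png

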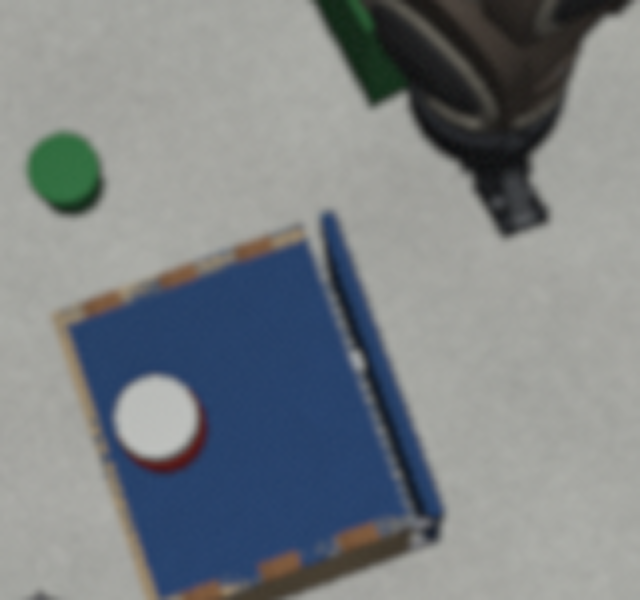

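View pics/t1.png

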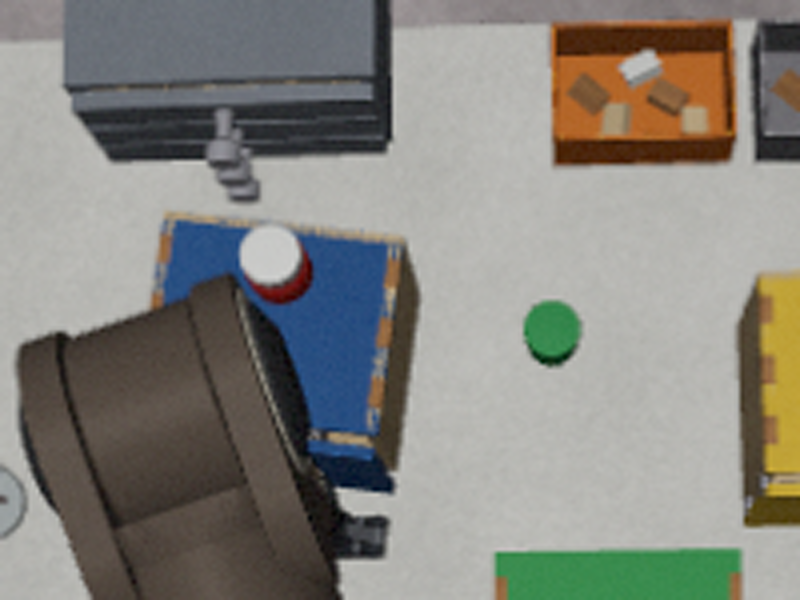

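```bash
python3 -m pendant '[{"gripper":0,"tx":0,"ty":0.007,"tz":0.05,"yaw":0},{"gripper":0,"tx":0,"ty":0.007,"tz":0.106,"yaw":0},{"gripper":0,"tx":-0.02,"ty":0.007,"tz":0.106,"yaw":0},{"gripper":0,"tx":-0.02,"ty":0.007,"tz":0.106,"yaw":0},{"gripper":0,"tx":-0.02,"ty":0.007,"tz":0.106,"yaw":0}]'
python3 -c "
from h import *
plan((-.105,-.06,.155))
crop('side',read_camera('side'),225,240,160,150,4,'s2.png')
for n in('side','top'): print(proj(n,[get_obs()['ee_pos']-[0,0,.011],toworld((-.085,-.09,.186))]))"
```

```text
time: 3.32
ee_pos: [0.549, 0.1719, 0.1629]
tcp_rot: [0.077, 0.997, 0.001, 0.002]
force: [0.7, 0.1, 1.1]
finger_gap: 0.006
t 3.33 pos [0.549  0.1719 0.1629] ang 2.987 q [ 0.3   0.22 -0.02  1.33  0.    0.46] F [0.7 0.1 1.1] gap 0.01
local -0.1352 -0.0567
shift [-0.0302 -0.0031  0.008 ] yaw -0.009
[[334.10422889 300.81255592]
 [308.18665367 291.62315675]]
[[260.18970704 231.72049311]
 [272.42129443 214.48039731]]
```

View pics/s2.png

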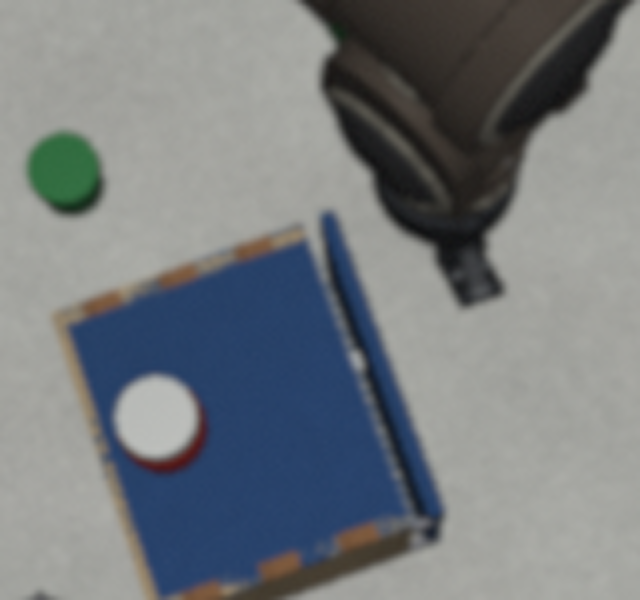

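```bash
python3 - <<'E'
from h import *
p=get_obs()['ee_pos']
for n in('side','top'):
    im=read_camera(n).copy()
    for dz in(-.011,.0,.06,.12,.2,.3):
        u=proj(n,p+[0,0,dz])[0];print(n,dz,u.round(0))
        cv2.circle(im,tuple(int(v) for v in u.round()),1,(255,0,0),-1)
    u=proj(n,p)[0].astype(int)
    x,y=max(0,u[0]-80),max(0,u[1]-70)
    crop(n,im,x,y,160,140,5,f'ax_{n}.png')
E
```

```text
side -0.011 [334. 301.]
side 0.0 [334. 300.]
side 0.06 [335. 294.]
side 0.12 [335. 288.]
side 0.2 [336. 278.]
side 0.3 [337. 265.]
top -0.011 [260. 232.]
top 0.0 [260. 231.]
top 0.06 [257. 229.]
top 0.12 [254. 226.]
top 0.2 [250. 222.]
top 0.3 [243. 216.]
```

View pics/ax_side.png

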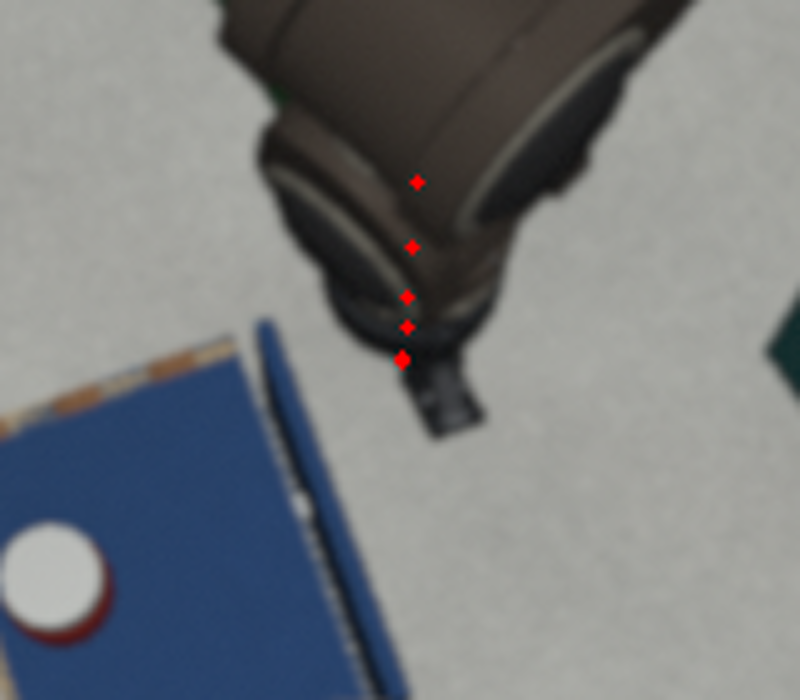

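View pics/ax_top.png

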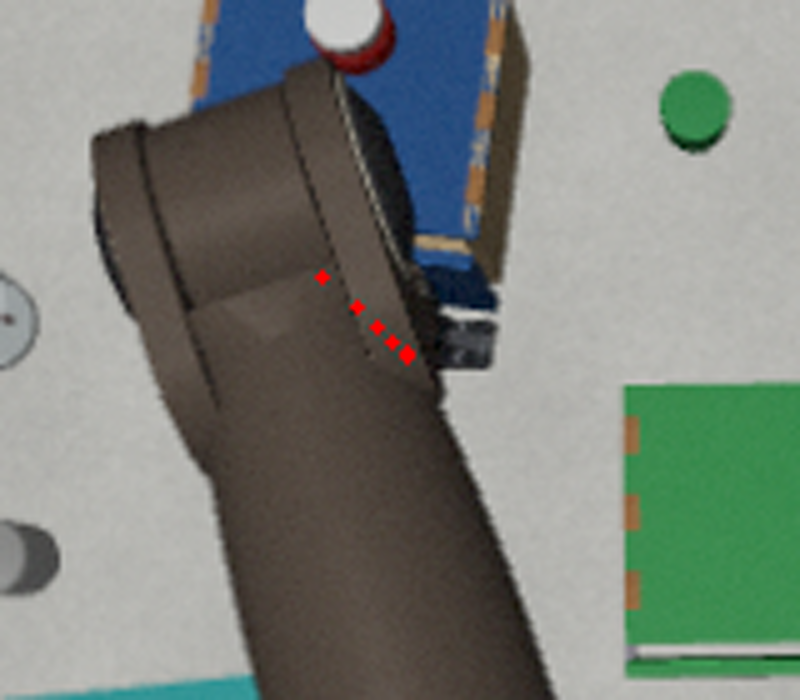

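```bash
python3 -m pendant '[{"gripper":0,"tx":-0.01,"ty":-0.003,"tz":0.006,"yaw":0},{"gripper":0,"tx":-0.02,"ty":-0.003,"tz":0.006,"yaw":0},{"gripper":0,"tx":-0.028,"ty":-0.003,"tz":0.006,"yaw":0},{"gripper":0,"tx":-0.028,"ty":-0.003,"tz":0.006,"yaw":0},{"gripper":0,"tx":-0.028,"ty":-0.003,"tz":0.006,"yaw":0}]'
python3 -c "
from h import *
plan((-.096,-.06,.155))"
```

```text
time: 4.1
ee_pos: [0.5743, 0.1644, 0.1536]
tcp_rot: [0.077, 0.997, -0.0, -0.0]
force: [-0.0, -0.1, 0.7]
finger_gap: 0.0
t 4.1 pos [0.5743 0.1644 0.1536] ang 2.988 q [0.28 0.27 0.02 1.32 0.   0.43] F [-0.  -0.1  0.7] gap 0.0
local -0.109 -0.0604
shift [-0.013   0.0005 -0.0014] yaw -0.008
```

```bash
python3 -m pendant '[{"gripper":0,"tx":-0.006,"ty":0,"tz":0,"yaw":0},{"gripper":0,"tx":-0.012,"ty":0,"tz":0,"yaw":0},{"gripper":0,"tx":-0.014,"ty":0,"tz":0,"yaw":0},{"gripper":0,"tx":-0.014,"ty":0,"tz":0,"yaw":0}]'
python3 -c "
from h import *
plan((-.09,-.06,.155))"
```

```text
time: 4.6
ee_pos: [0.5881, 0.1624, 0.1537]
tcp_rot: [0.077, 0.997, 0.0, -0.0]
force: [-2.1, -0.1, 0.3]
finger_gap: -0.0
t 4.6 pos [0.5881 0.1624 0.1537] ang 2.988 q [0.27 0.29 0.05 1.33 0.   0.42] F [-2.1 -0.1  0.3] gap -0.0
local -0.0951 -0.0605
shift [-0.0051  0.0005 -0.0013] yaw -0.008
```

```bash
python3 -m pendant '[{"gripper":0,"tx":-0.002,"ty":0,"tz":0,"yaw":0},{"gripper":0,"tx":-0.004,"ty":0,"tz":0,"yaw":0},{"gripper":0,"tx":-0.004,"ty":0,"tz":0,"yaw":0},{"gripper":0,"tx":-0.004,"ty":0,"tz":0,"yaw":0}]'
```

```text
time: 5.1
ee_pos: [0.5921, 0.1617, 0.1537]
tcp_rot: [0.077, 0.997, -0.0, -0.0]
force: [-2.8, 0.6, 1.0]
finger_gap: 0.0
```

```bash
python3 -m pendant '[{"gripper":0,"tx":-0.001,"ty":0,"tz":0,"yaw":0},{"gripper":0,"tx":-0.002,"ty":0,"tz":0,"yaw":0},{"gripper":0,"tx":-0.002,"ty":0,"tz":0,"yaw":0}]'
```

```text
time: 5.48
ee_pos: [0.5943, 0.1614, 0.1538]
tcp_rot: [0.077, 0.997, 0.0, 0.0]
force: [-2.1, 0.9, -0.5]
finger_gap: -0.002
```

```bash
python3 -m pendant '[{"gripper":0,"tx":-0.001,"ty":0,"tz":0,"yaw":0},{"gripper":0,"tx":-0.002,"ty":0,"tz":0,"yaw":0},{"gripper":0,"tx":-0.002,"ty":0,"tz":0,"yaw":0}]'
```

```text
time: 5.85
ee_pos: [0.5954, 0.1612, 0.1537]
tcp_rot: [0.077, 0.997, 0.0, -0.001]
force: [-5.2, 0.3, 1.6]
finger_gap: -0.004
```

Force has jumped to 5 N, so the door is at its stop. I'll draw back 140 mm along the door normal, clear of the door's swing, and look.

```bash
python3 -m pendant '[{"gripper":0,"tx":0.03,"ty":0,"tz":0,"yaw":0},{"gripper":0,"tx":0.08,"ty":0,"tz":0,"yaw":0},{"gripper":0,"tx":0.12,"ty":0.03,"tz":0,"yaw":0},{"gripper":0,"tx":0.12,"ty":0.07,"tz":-0.06,"yaw":0},{"gripper":0,"tx":0.12,"ty":0.11,"tz":-0.09,"yaw":0},{"gripper":0,"tx":0.12,"ty":0.11,"tz":-0.09,"yaw":0},{"gripper":0,"tx":0.12,"ty":0.11,"tz":-0.09,"yaw":0},{"gripper":0,"tx":0.12,"ty":0.11,"tz":-0.09,"yaw":0}]'
python3 -c "
from h import *
plan((-.09,-.15,.25))
crop('top',read_camera('top'),180,110,160,140,5,'t3.png');crop('side',read_camera('side'),225,240,160,140,5,'s3.png')"
```

```text
time: 6.85
ee_pos: [0.4942, 0.287, 0.2426]
tcp_rot: [0.077, 0.997, -0.001, -0.001]
force: [-0.6, 0.3, -0.4]
finger_gap: -0.001
t 6.85 pos [0.4942 0.287  0.2426] ang 2.987 q [ 0.53  0.22  0.16  1.51 -0.    0.68] F [-0.6  0.3 -0.4] gap -0.0
local -0.2061 0.0493
shift [-0.118  -0.1982 -0.0072] yaw -0.009
```

View pics/t3.png

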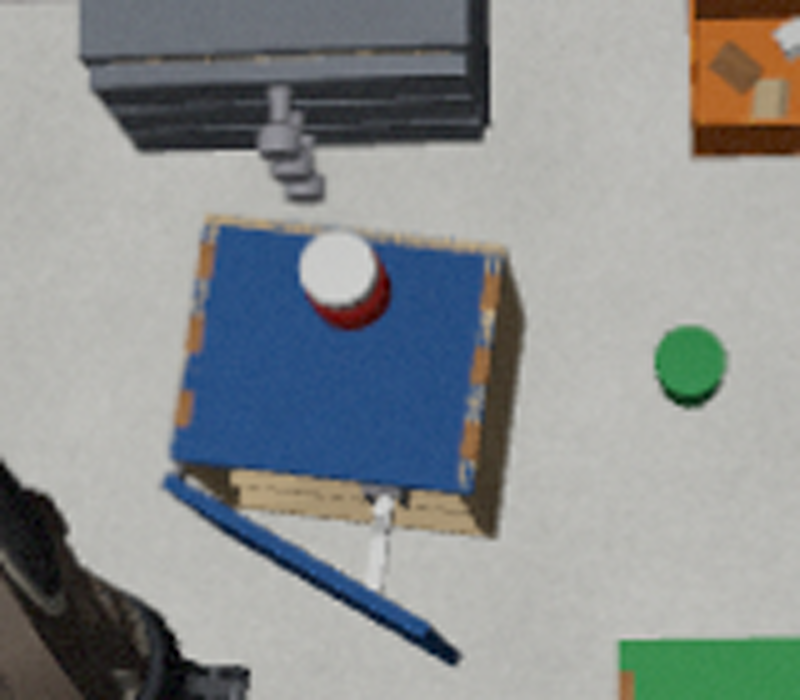

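View pics/s3.png

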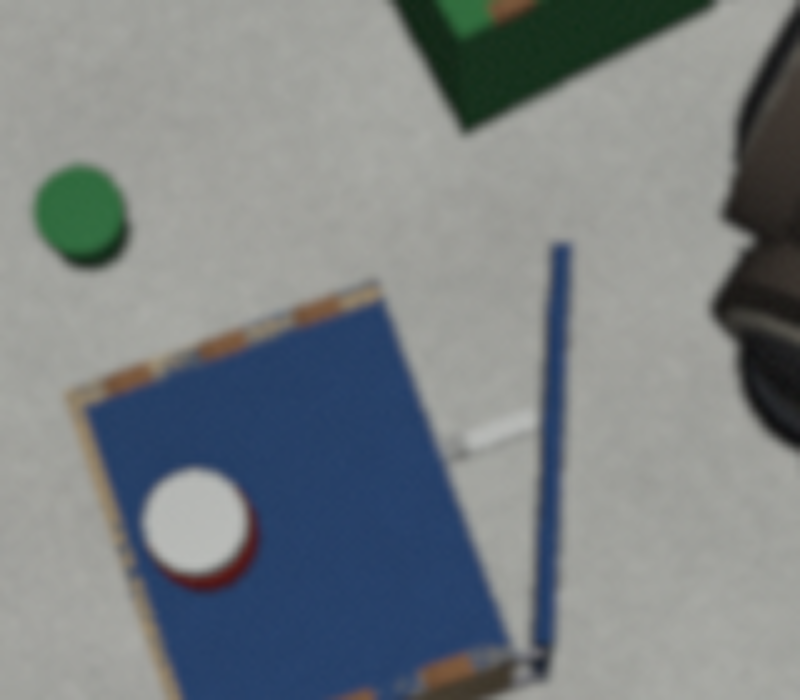

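```bash
python3 -c "
from h import *
u=unproj('side',np.array((561,246))/5+[225,240],.186);v=unproj('side',np.array((545,650))/5+[225,240],.186)
w=unproj('top',np.array((432,640))/5+[180,110],.186)
M=np.array([[np.cos(Q[2]),np.sin(Q[2])],[-np.sin(Q[2]),np.cos(Q[2])]])
print(M@(u[:2]-Q[:2]),M@(v[:2]-Q[:2]),M@(w[:2]-Q[:2]))
plan((-.118,-.128,.30))"
```

```text
[-0.14835453 -0.07257901] [-0.07823557  0.09342236] [-0.1550107  -0.08175811]
t 6.95 pos [0.4942 0.2871 0.2429] ang 2.987 q [ 0.53  0.22  0.16  1.51 -0.    0.68] F [-0.3 -0.9 -0.6] gap 0.0
local -0.2061 0.0493
shift [-0.0898 -0.1765 -0.057 ] yaw -0.01
```

```bash
python3 -m pendant '[{"gripper":0,"tx":0,"ty":0,"tz":-0.055,"yaw":0},{"gripper":0,"tx":-0.02,"ty":-0.04,"tz":-0.055,"yaw":0},{"gripper":0,"tx":-0.045,"ty":-0.09,"tz":-0.055,"yaw":0},{"gripper":0,"tx":-0.07,"ty":-0.14,"tz":-0.055,"yaw":0},{"gripper":0,"tx":-0.09,"ty":-0.176,"tz":-0.055,"yaw":0},{"gripper":0,"tx":-0.09,"ty":-0.176,"tz":-0.055,"yaw":0},{"gripper":0,"tx":-0.09,"ty":-0.176,"tz":-0.055,"yaw":0},{"gripper":0,"tx":-0.09,"ty":-0.176,"tz":-0.055,"yaw":0}]'
python3 -c "
from h import *
plan((-.118,-.128,.148))
crop('top',read_camera('top'),180,110,160,140,5,'t4.png');crop('side',read_camera('side'),225,240,160,140,5,'s4.png')"
```

```text
time: 7.95
ee_pos: [0.556, 0.1012, 0.2988]
tcp_rot: [0.076, 0.997, 0.0, -0.0]
force: [0.4, 0.9, -0.2]
finger_gap: 0.002
t 7.95 pos [0.556  0.1012 0.2988] ang 2.989 q [0.18 0.23 0.29 1.63 0.   0.33] F [ 0.4  0.9 -0.2] gap 0.0
local -0.118 -0.1256
shift [-0.     -0.0024  0.1508] yaw -0.007
```

View pics/s4.png

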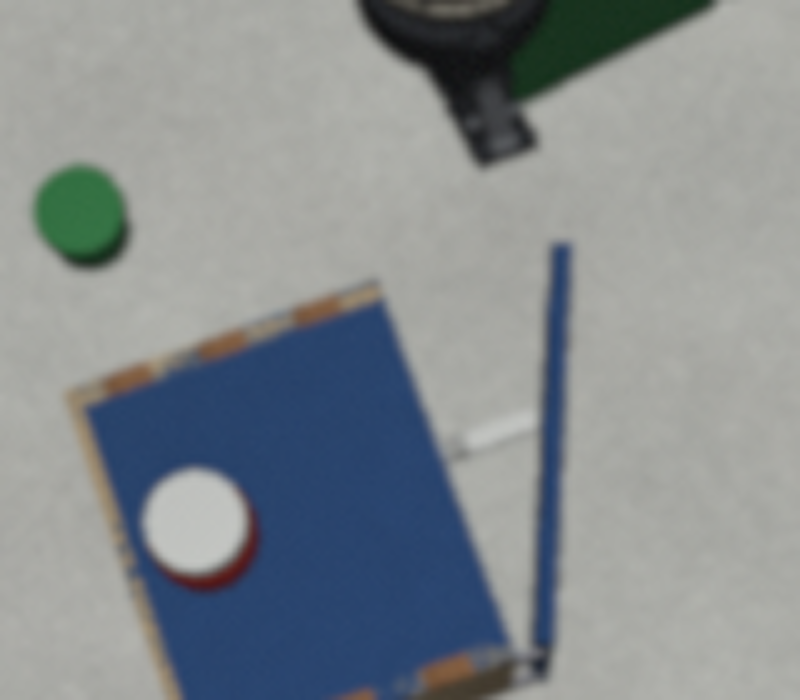

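```bash
python3 -m pendant '[{"gripper":0,"tx":0,"ty":0,"tz":0.05,"yaw":0},{"gripper":0,"tx":0,"ty":0,"tz":0.10,"yaw":0},{"gripper":0,"tx":0,"ty":0,"tz":0.14,"yaw":0},{"gripper":0,"tx":0,"ty":0,"tz":0.148,"yaw":0},{"gripper":0,"tx":0,"ty":0,"tz":0.148,"yaw":0},{"gripper":0,"tx":0,"ty":0,"tz":0.148,"yaw":0}]'
python3 -c "
from h import *
for l in ((-.119,-.059),(-.1606,-.0412),(-.195,-.0117),(-.219,.0266),(-.230,.066)): plan((*l,.15))
crop('side',read_camera('side'),225,240,160,140,5,'s5.png')"
```

```text
time: 8.8
ee_pos: [0.5576, 0.1009, 0.153]
tcp_rot: [0.077, 0.997, 0.0, 0.002]
force: [-0.2, -0.2, 0.1]
finger_gap: -0.001
t 8.8 pos [0.5576 0.1009 0.153 ] ang 2.988 q [ 0.18  0.21 -0.06  1.3   0.    0.33] F [-0.2 -0.2  0.1] gap -0.0
local -0.1164 -0.1257
shift [0.0031 0.0667 0.003 ] yaw -0.008
t 8.8 pos [0.5576 0.1009 0.153 ] ang 2.988 q [ 0.18  0.21 -0.06  1.3   0.    0.33] F [-0.2 -0.2  0.1] gap -0.0
local -0.1164 -0.1257
shift [0.0449 0.0842 0.0029] yaw -0.008
t 8.8 pos [0.5576 0.1009 0.153 ] ang 2.988 q [ 0.18  0.21 -0.06  1.3   0.    0.33] F [-0.2 -0.2  0.1] gap -0.0
local -0.1164 -0.1257
shift [0.0795 0.1134 0.0028] yaw -0.008
t 8.8 pos [0.5576 0.1009 0.153 ] ang 2.988 q [ 0.18  0.21 -0.06  1.3   0.    0.33] F [-0.2 -0.2  0.1] gap -0.0
local -0.1164 -0.1257
shift [0.1038 0.1515 0.0028] yaw -0.008
t 8.8 pos [0.5576 0.1009 0.153 ] ang 2.988 q [ 0.18  0.21 -0.06  1.3   0.    0.33] F [-0.2 -0.2  0.1] gap -0.0
local -0.1164 -0.1257
shift [0.1151 0.1908 0.0028] yaw -0.008
```

View pics/s5.png

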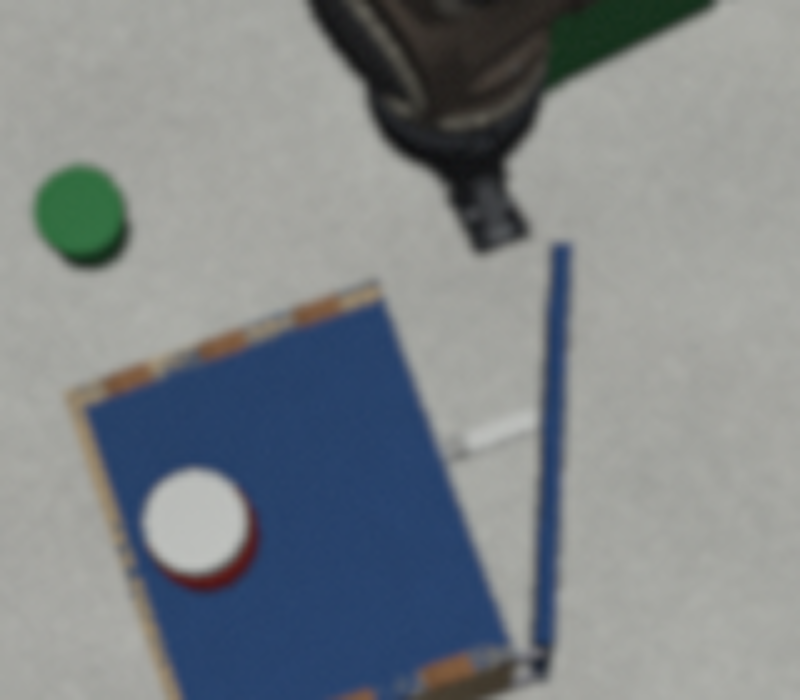

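```bash
python3 -m pendant '[{"gripper":0,"tx":0,"ty":0.03,"tz":0.002,"yaw":0},{"gripper":0,"tx":0.003,"ty":0.055,"tz":0.002,"yaw":0},{"gripper":0,"tx":0.003,"ty":0.062,"tz":0.002,"yaw":0},{"gripper":0,"tx":0.01,"ty":0.068,"tz":0.002,"yaw":0},{"gripper":0,"tx":0.02,"ty":0.073,"tz":0.002,"yaw":0},{"gripper":0,"tx":0.02,"ty":0.073,"tz":0.002,"yaw":0}]'
python3 -c "
from h import *
for l in ((-.1606,-.0412),(-.195,-.0117),(-.219,.0266),(-.230,.066)): plan((*l,.15))
crop('side',read_camera('side'),225,240,160,140,5,'s6.png')"
```

```text
time: 9.6
ee_pos: [0.547, 0.1757, 0.1491]
tcp_rot: [0.077, 0.997, 0.0, 0.0]
force: [0.5, -0.3, 0.1]
finger_gap: -0.001
t 9.6 pos [0.547  0.1757 0.1491] ang 2.988 q [ 0.31  0.22 -0.04  1.3  -0.    0.46] F [ 0.5 -0.3  0.1] gap -0.0
local -0.1377 -0.0533
shift [ 0.023   0.0119 -0.0009] yaw -0.008
t 9.6 pos [0.547  0.1757 0.1491] ang 2.988 q [ 0.31  0.22 -0.04  1.3  -0.    0.46] F [ 0.5 -0.3  0.1] gap -0.0
local -0.1377 -0.0533
shift [ 0.0576  0.0411 -0.0009] yaw -0.008
t 9.6 pos [0.547  0.1757 0.1491] ang 2.988 q [ 0.31  0.22 -0.04  1.3  -0.    0.46] F [ 0.5 -0.3  0.1] gap -0.0
local -0.1377 -0.0533
shift [ 0.0819  0.0792 -0.0009] yaw -0.008
t 9.6 pos [0.547  0.1757 0.1491] ang 2.988 q [ 0.31  0.22 -0.04  1.3  -0.    0.46] F [ 0.5 -0.3  0.1] gap -0.0
local -0.1377 -0.0533
shift [ 0.0932  0.1185 -0.0009] yaw -0.008
```

View pics/s6.png

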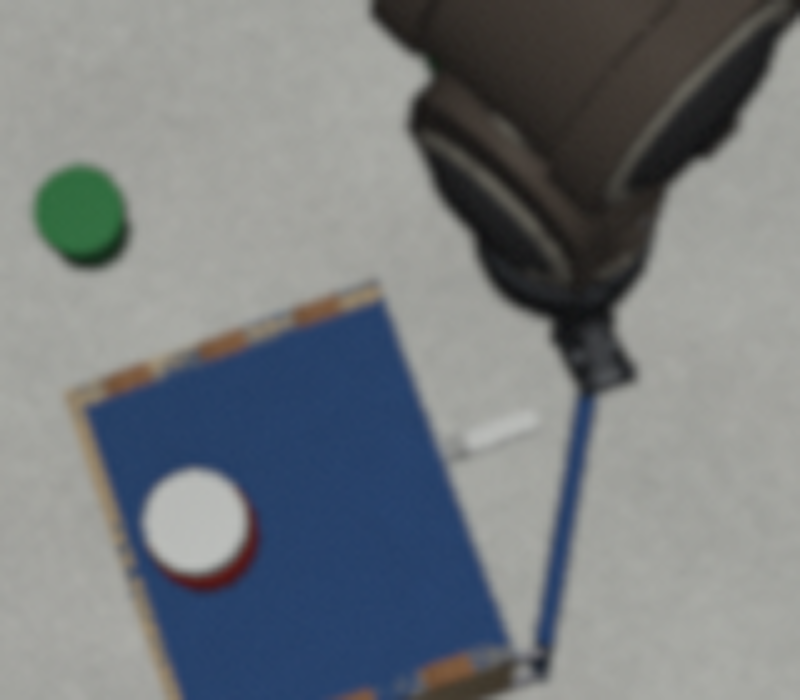

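The door has left the plunger and is moving with the finger. I'll keep pushing round the hinge arc.

```bash
python3 -m pendant '[{"gripper":0,"tx":0.012,"ty":0.006,"tz":0,"yaw":0},{"gripper":0,"tx":0.023,"ty":0.012,"tz":0,"yaw":0},{"gripper":0,"tx":0.042,"ty":0.026,"tz":0,"yaw":0},{"gripper":0,"tx":0.058,"ty":0.041,"tz":0,"yaw":0},{"gripper":0,"tx":0.071,"ty":0.06,"tz":0,"yaw":0},{"gripper":0,"tx":0.082,"ty":0.079,"tz":0,"yaw":0},{"gripper":0,"tx":0.089,"ty":0.098,"tz":0,"yaw":0},{"gripper":0,"tx":0.091,"ty":0.108,"tz":0,"yaw":0},{"gripper":0,"tx":0.091,"ty":0.108,"tz":0,"yaw":0}]'
python3 -c "
from h import *
plan((-.23,.066,.15))
crop('side',read_camera('side'),250,220,160,150,5,'s7.png');crop('top',read_camera('top'),150,110,160,150,5,'t7.png')"
```

```text
time: 10.78
ee_pos: [0.4744, 0.2969, 0.1486]
tcp_rot: [0.076, 0.997, -0.0, -0.0]
force: [-0.6, 0.7, -0.1]
finger_gap: -0.002
t 10.78 pos [0.4744 0.2969 0.1486] ang 2.989 q [ 0.56  0.2  -0.08  1.29 -0.    0.71] F [-0.6  0.7 -0.1] gap -0.0
local -0.2272 0.0562
shift [ 0.0029  0.0098 -0.0014] yaw -0.007
```

View pics/s7.png

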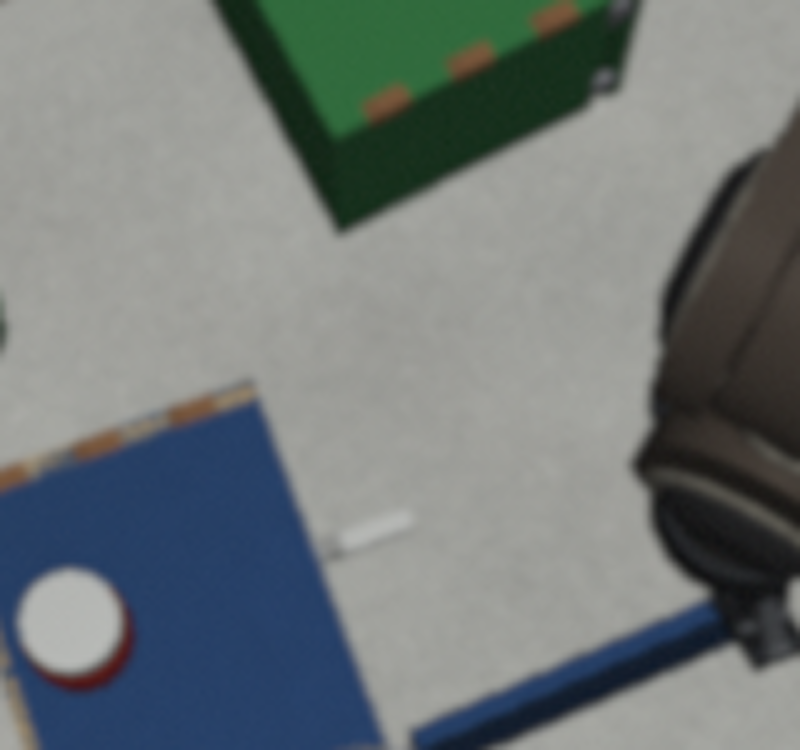

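View pics/t7.png

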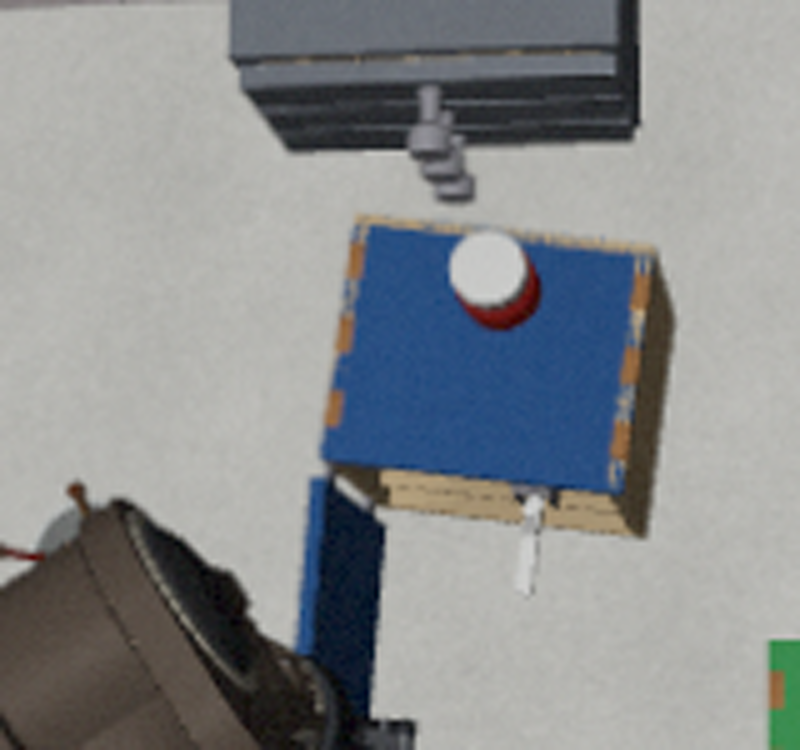

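```bash
python3 -c "
from h import *
M=np.array([[np.cos(Q[2]),np.sin(Q[2])],[-np.sin(Q[2]),np.cos(Q[2])]])
# door top strip: top cam left edge (outer face), side cam upper edge (inner face)
for n,a,b,off in (('top',(311,480),(299,645),(150,110)),('side',(415,733),(700,600),(250,220))):
    P=[M@(unproj(n,np.array(p)/5+off,.186)[:2]-Q[:2]) for p in(a,b)];d=P[1]-P[0];print(n,P,np.arctan2(-d[0],-d[1]))
"
```

```text
top [array([-0.08116326,  0.08837755]), array([-0.17776189,  0.08118777])] 1.4965039212300342
side [array([-0.07876677,  0.08581888]), array([-0.21696107,  0.07514369])] 1.4937017361378553
```

1.495 rad by both cameras and by geometry. I'll push 11 mm more to reach square, then come away from the door and lift.

```bash
python3 -m pendant '[{"gripper":0,"tx":0.001,"ty":0.004,"tz":0,"yaw":0},{"gripper":0,"tx":0.002,"ty":0.008,"tz":0,"yaw":0},{"gripper":0,"tx":0.002,"ty":0.011,"tz":0,"yaw":0},{"gripper":0,"tx":0.002,"ty":0.011,"tz":0,"yaw":0},{"gripper":0,"tx":0.002,"ty":0.011,"tz":0,"yaw":0},{"gripper":0,"tx":0.002,"ty":0,"tz":0,"yaw":0},{"gripper":0,"tx":0.002,"ty":-0.03,"tz":0,"yaw":0},{"gripper":0,"tx":0.002,"ty":-0.06,"tz":-0.03,"yaw":0},{"gripper":0,"tx":0.002,"ty":-0.07,"tz":-0.08,"yaw":0},{"gripper":0,"tx":0.002,"ty":-0.07,"tz":-0.12,"yaw":0}]'
python3 -m pendant '[{"gripper":0,"tx":0.03,"ty":-0.05,"tz":-0.02,"yaw":0},{"gripper":0,"tx":0.06,"ty":-0.1,"tz":-0.03,"yaw":0},{"gripper":0,"tx":0.08,"ty":-0.15,"tz":-0.03,"yaw":0},{"gripper":0,"tx":0.10,"ty":-0.2,"tz":-0.03,"yaw":0},{"gripper":0,"tx":0.10,"ty":-0.2,"tz":-0.03,"yaw":0},{"gripper":0,"tx":0.10,"ty":-0.2,"tz":-0.03,"yaw":0},{"gripper":0,"tx":0.10,"ty":-0.2,"tz":-0.03,"yaw":0}]'
python3 -c "
from h import *
plan()
for n in('side','top'): cv2.imwrite('pics/'+n+'8.png',read_camera(n)[:,:,::-1])
crop('side',read_camera('side'),250,240,160,150,5,'s8.png');crop('top',read_camera('top'),150,110,160,150,5,'t8.png')"
```

```text
time: 12.12
ee_pos: [0.4614, 0.2258, 0.271]
tcp_rot: [0.078, 0.997, 0.0, 0.001]
force: [0.8, 0.9, 0.5]
finger_gap: -0.002
time: 13.0
ee_pos: [0.3326, 0.0456, 0.2986]
tcp_rot: [0.076, 0.997, 0.0, -0.0]
force: [0.2, 0.1, -1.2]
finger_gap: -0.003
t 13.0 pos [0.3326 0.0456 0.2986] ang 2.989 q [ 0.14 -0.21 -0.15  1.63  0.    0.29] F [ 0.2  0.1 -1.2] gap -0.0
local -0.331 -0.213
```

View pics/s8.png

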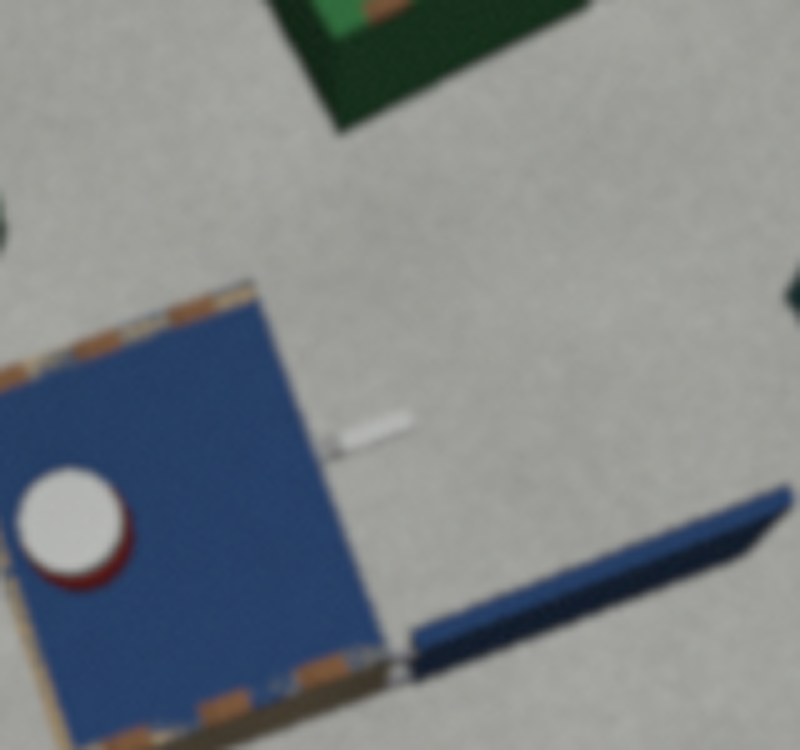

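View pics/t8.png

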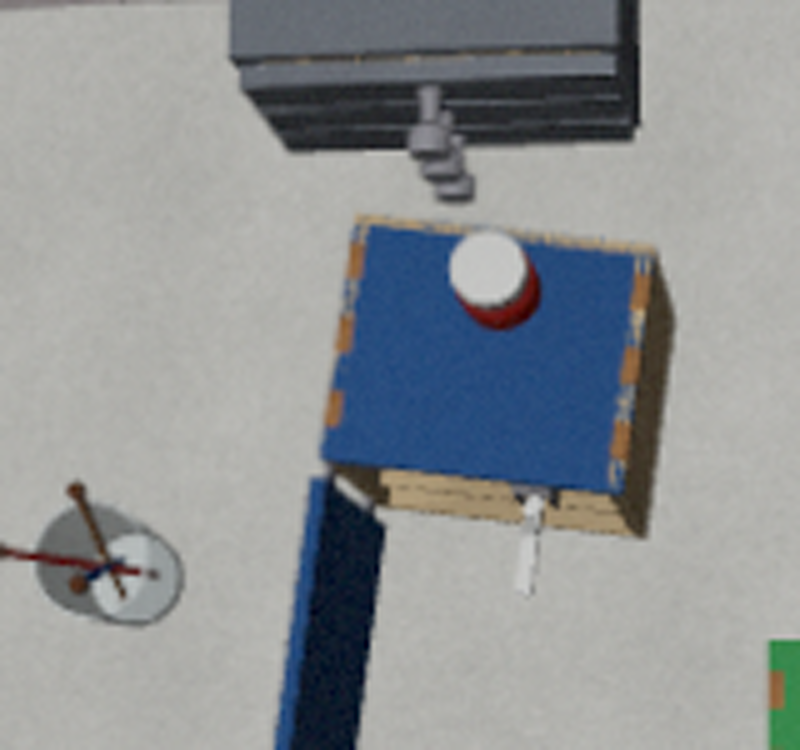

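View pics/top8.png

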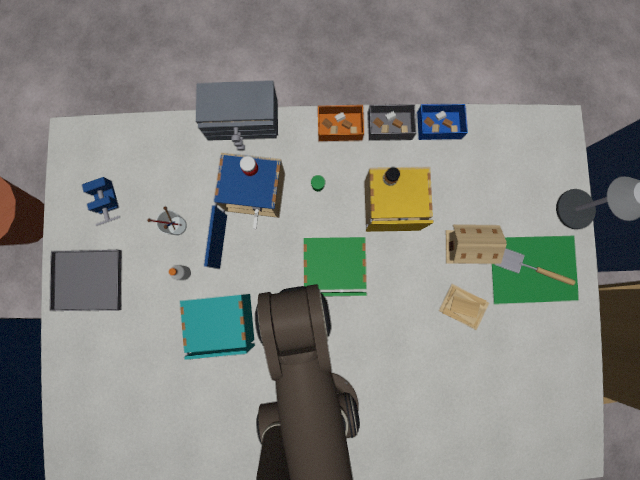

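View pics/side8.png

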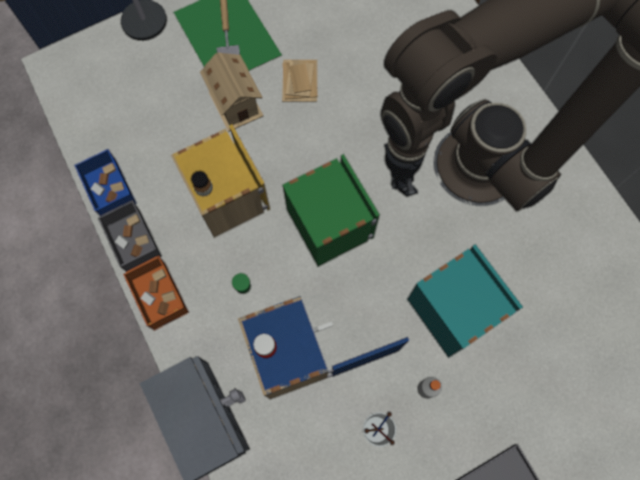

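```bash
python3 -c "
from h import *
M=np.array([[np.cos(Q[2]),np.sin(Q[2])],[-np.sin(Q[2]),np.cos(Q[2])]])
for n,a,b,off in (('top',(311,480),(276,745),(150,110)),('side',(415,633),(785,487),(250,240))):
    P=[M@(unproj(n,np.array(p)/5+off,.186)[:2]-Q[:2]) for p in(a,b)];d=P[1]-P[0];print(n,np.arctan2(-d[0],-d[1]))
for n in('side','top'):
    d=np.abs(cv2.imread(f'pics/{n}0.png').astype(int)-cv2.imread(f'pics/{n}8.png')).max(2)>40
    k,l,st,_=cv2.connectedComponentsWithStats(d.astype(np.uint8)); print(n,[s.tolist() for s in st[1:] if s[4]>12])
hand_in()"
```

```text
top 1.556740344087646
side 1.554229785127969
side [[305, 0, 9, 6, 36], [325, 0, 27, 23, 361], [471, 3, 8, 8, 33], [380, 10, 150, 187, 11848], [463, 33, 6, 8, 20], [472, 34, 5, 9, 13], [463, 43, 27, 20, 254], [621, 44, 19, 21, 39], [504, 111, 79, 101, 3735], [450, 120, 6, 13, 40], [456, 144, 20, 32, 84], [481, 164, 8, 12, 36], [429, 171, 50, 41, 673], [460, 178, 17, 3, 28], [448, 183, 20, 15, 79], [305, 293, 30, 77, 664], [334, 337, 75, 39, 832]]
top [[204, 204, 75, 65, 1594], [255, 284, 77, 196, 8903], [344, 327, 259, 153, 18168], [292, 367, 37, 40, 952], [340, 380, 13, 15, 50], [334, 382, 5, 4, 16], [352, 405, 3, 15, 15], [341, 410, 7, 25, 61], [346, 460, 4, 10, 17]]
the job is handed in; nothing more can be done
```

The blue door is open at about 1.555 rad, close to square, and the job is handed in at about 13 s of the 51 s allowed.

- **What I did:** I pressed the blue door with closed fingertips until the force rose to about 5 N at its stop, then drew back. It sprang ajar to about 0.4 rad by itself. I then put the fingertips behind the free edge, pushed the door round its hinge and came away, ending with the gripper about 0.3 m up and clear of everything.
- **Last checks:** The two cameras gave 1.557 and 1.554 rad for the door. Comparing the first and last pictures, only the arm and the blue door had changed. The yellow, green and turquoise cupboards stayed shut, and the jars, cup, house, tub, bottle and parts are where they stood. The tool force read about 1 N, which is the noise level.
- **Disagreements:** None of consequence. The two cameras differed by about 3 mm in y on where the cupboard stands, and the first move call was refused for missing keys before anything moved.

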